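# Snap the cover onto the bench cable box

### The job

The open grey cable box on the workbench needs its cover. Take the long orange cover (not the short blue one) by its grip, set it flat on the box so that the two white snap hooks come up through its two slots, and press it straight down until it lies flush on the rim and both hooks have clicked over it. Then let go.

Things in the scene. Friction and masses are not known exactly. Their poses are not given: they have to be found in the camera images.
- long_cover: Loose orange cover, flat on the table: plate 150 (x) x 70 (y) x 6 mm; on its centre a grip block 40 (x) x 24 (y) mm, top 46 mm above the underside: grasp across y, 30 mm above the underside. Two through slots 16 (x) x 26 (y) mm, centred at x = +-42 mm. Origin: centre of underside, z up; half-turn symmetric. A blue cover, only 96 mm long, lies near and does not fit.
- cable_box: Grey open-topped box fixed to the table, 150 (x) x 70 (y) mm, rim 40 mm high, a screw ear at each short end. Origin: centre of underside, z up. The fitted cover's origin is 40 mm straight above it, cover x along box x (either way round). A white hook stands inside near each end. Within about 5 mm the cover guides itself; pressing takes 6 to 16 N, most about 12 mm above home.
- hook_a (a joint): Springy white snap hook at the box's +x end, 14 mm wide (y), 47 mm from the centre; rounded tip 75 mm above the box's underside, barb facing outward, its flat underside 49.5 mm up. Value: bend in rad, 0 when straight (free or snapped home), about 0.1 bent inward as the cover passes the barb; springs back by itself.
- hook_b (a joint): The same hook, mirrored, at the box's -x end.

How it is judged (in metres and radians):
At the end, for the whole second after the job is handed in: The orange cover lies at rest on the box's rim (underside within 3.5 mm of the rim, tilt under 0.05 rad), centred within 12 mm and along the box within 0.2 rad, and both hooks have sprung back over it (bend under 0.08 rad) (z of long_cover in the frame of cable_box between 0.037 and 0.0435 m and angle between long_cover's own z axis and vertical below 0.05 rad and horizontal distance between long_cover and cable_box below 0.012 m and angle between the x axis of long_cover and the x axis of cable_box, either way round below 0.2 rad and value of joint each of hook_a, hook_b below 0.08 rad and linear speed of long_cover below 0.02 m/s); the robot touches nothing.
It also fails if it takes over 35 s, if anything falls off the work surface, if the arm or the gripper's body presses on something with over 40 N, if the wrist force passes 120 N, or if a joint passes its speed limit or range.

### The arm

A 6-joint arm with a two-finger parallel gripper is mounted at the origin on a cart in front of the work surface, level with it; the furniture and walls round the work are solid. World frame = base frame: x ahead of the robot, y to its left, z up, the work surface at z = 0. Lengths are in m, angles in degrees, forces in N, time in s.
With the tool pointing down it reaches from about 0.3 to 0.75 m from the base axis. Payload 8.5 kg.
Tool frame: the origin (TCP) lies midway between the tips of the shut fingers; the grasp point (between the pads) lies 19 mm behind it (env.grip_depth is the distance from the TCP to the grasp point, in m); y points along the fingers, x is the direction in which the jaws open and shut, and the axes are right-handed (so a half turn about y gives the same grasp; the last joint's range is limited). The gripper opens to 85 mm and grips with 20 to 120 N. Pads are 22 mm wide; open, the fingers measure 114 mm over their backs; the gripper's body (76 mm by 85 mm) begins 54 mm behind the grasp point. The pads swing forward as they close: fully open they stand 13 mm farther back than shut.
Start: joints at [53.898, 21.807, 74.336, -0, 83.858, -12.336], TCP at [0.222, 0.503, 0.231] pointing down, gripper open.
Joint ranges: [-178.18, 178.18], [-50.72, 133.34], [12.68, 142.11], [-81.47, 261.47], [9.98, 163.14], [-165.26, 165.26]. Speed limits (degrees/s): [136.94, 136.94, 180, 180, 180, 180].

### API

Orientations are given as a 3x3 rotation matrix whose columns are the frame's x, y, z axes.
In Python, from rig import env gives the robot as it stands.
- The arm moves only by the shell command python3 -m inch 'ROWS' [FORCE]. ROWS is JSON, a list that holds one entry, the list of rows, each a list of 7 numbers: the gripper command: -1 is shut, 1 is fully open, values between are in proportion, then the shift along the world's x, y, z in cm, then the turn, a rotation vector about the world's x, y, z in degrees. In form: [[[grip, dx, dy, dz, rx, ry, rz], ...]]. A call has 1 to 20 rows; each row is the pose to reach, as a shift and turn from the pose commanded when the call began; what a row does not reach only later rows make up. A row lasts 1/8 s, in which the tool goes at most 62.5 mm and 10.7 degrees, less where a joint would pass 70% of its speed; a pose out of reach is approached as far as the arm can. A call with a gripper value outside its range is refused whole. The fingers move at their own pace and stop on an object; FORCE is the grip in N (left out, the last holds). Time passes only in rows, so rows that repeat a pose let the fingers close. It gives the time, the measured TCP pose, the force and the opening at its end, in the units of the state.
- env.observe(): the state, without advancing time (a new reading comes with each control period).
- env.get_image(name): name is "side" or "top" or "wrist"; returns a dict with "frame" (420x560x3 uint8, red, green, blue), "mtx" (3x3 intrinsics, pixels), "rvec" (rotation vector, rad) and "tvec" (3), from world to camera coordinates, as OpenCV has them. Camera axes: x right, y down, z forward; pixel columns grow to the right and rows downward; lengths in m; the calibration is good to about 2 mm. A picture is of the moment at which its call begins. There is no depth.
- env.close_job(): hands the job in, once; it reports no verdict.
The state is a dict: "time_s": time; "q": joint angles; "qvel": joint speeds; "joint_efforts": joint torques, N m; "position": TCP position; "tool_rot": TCP orientation; "ft_force": force on the tool from outside, world axes, zero at the start; "wrist_torque": the same for the moment, N m; "grip_width": finger opening in m.
Only numpy, scipy, OpenCV 4.12 (cv2) and the standard library are available. Lean on these libraries where they do the work, as an engineer would, in place of code of your own. Each camera call takes 0.05 s, during which the arm holds its last target.

## Working session

There is one attempt and no reset: what is moved stays moved. The work goes in short steps, Python scripts to look and compute and a shell command to move; the robot and the scene stay as the last step left them, time stands still between calls to the robot, and variables do not carry over. Pictures are saved under pics/ and viewed, and the job is handed in when it is done.

```bash
ls; mkdir -p pics
python3 - <<'E'
from rig import env
import cv2
s=env.observe()
print(s['time_s'],s['position'],s['tool_rot'],s['grip_width'],env.grip_depth,s['ft_force'])
for n in('side','top'):
    d=env.get_image(n); cv2.imwrite(f'pics/{n}0.png',d['frame'][:,:,::-1]); print(n,d['mtx'],d['rvec'],d['tvec'])
E
```

```text
pics
0.0 [0.22147689 0.50312504 0.23070032] [[ 4.02964997e-01 -8.31859644e-04 -9.15215013e-01]
 [ 9.15214284e-01 -1.18904025e-03  4.02965756e-01]
 [-1.42343844e-03 -9.99998947e-01  2.82188229e-04]] 0.08520102681248326 0.0187 [-0.87112401  0.39952417  0.75736359]
side [[468.2872476    0.         286.03210462]
 [  0.         468.2872476  208.03255257]
 [  0.           0.           1.        ]] [ 0.44168749 -2.60158067  1.36193209] [0.58977706 0.03520369 0.82028246]
top [[495.31020956   0.         280.65620672]
 [  0.         495.31020956 203.68292597]
 [  0.           0.           1.        ]] [ 2.16601547 -2.20151794  0.02944936] [0.17918734 0.56422017 0.83778577]
```

View pics/top0.png

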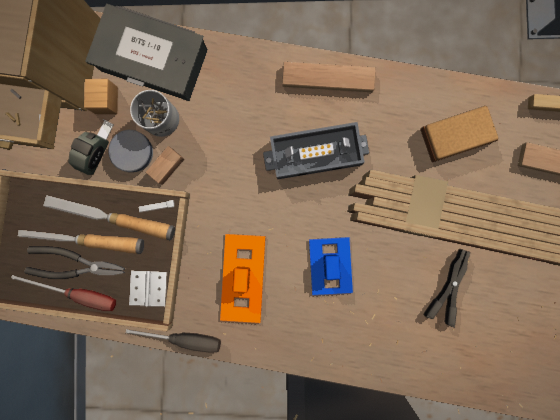

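View pics/side0.png

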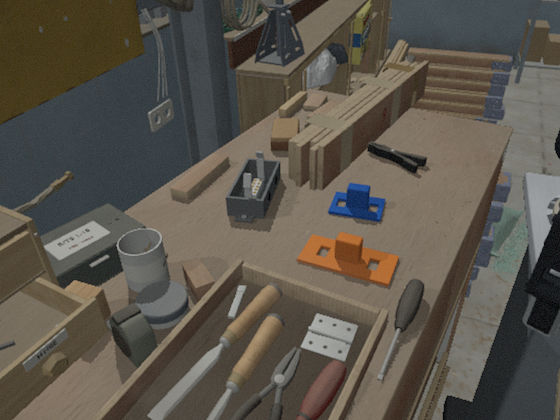

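```bash
cat > h.py <<'E'
import numpy as np,cv2
def ray(d,uv,z):
    R=cv2.Rodrigues(np.array(d['rvec'],float))[0];t=np.array(d['tvec'],float).ravel()
    K=np.array(d['mtx']); uv=np.atleast_2d(np.array(uv,float))
    r=(np.linalg.inv(K)@np.c_[uv,np.ones(len(uv))].T).T@R
    c=-R.T@t
    return c+r*((z-c[2])/r[:,2])[:,None]
def orange(f):
    h=cv2.cvtColor(f,cv2.COLOR_RGB2HSV)
    m=cv2.inRange(h,(6,215,110),(18,255,255))
    n,l,s,c=cv2.connectedComponentsWithStats(m)
    i=1+np.argmax(s[1:,4]); return (l==i).astype(np.uint8),s[i]
E
python3 - <<'E'
from rig import env
from h import *
d=env.get_image('top');f=d['frame']
m,s=orange(f);print(s)
q=cv2.boxPoints(cv2.minAreaRect(cv2.findNonZero(m)));print(q)
p=ray(d,q,0.006);print(p,p.mean(0),[np.linalg.norm(p[i]-p[i-1]) for i in range(4)])
c=f[105:195,250:385,::-1];cv2.imwrite('pics/box.png',cv2.resize(c,None,fx=5.9,fy=5.9,interpolation=cv2.INTER_CUBIC))
c=f[225:330,210:280,::-1];cv2.imwrite('pics/cov.png',cv2.resize(c,None,fx=5,fy=5,interpolation=cv2.INTER_CUBIC))
s=env.get_image('side')['frame'][140:230,210:310,::-1];cv2.imwrite('pics/sbox.png',cv2.resize(s,None,fx=6,fy=6,interpolation=cv2.INTER_CUBIC))
E
```

```text
[ 220  234   45   89 3167]
[[219.88612 319.9742 ]
 [224.85884 233.78033]
 [264.8028  236.08481]
 [259.83008 322.2787 ]]
[[0.36788357 0.27857646 0.006     ]
 [0.51664581 0.26847142 0.006     ]
 [0.51156536 0.19873891 0.006     ]
 [0.36317136 0.20941509 0.006     ]] [0.43981652 0.23880047 0.006     ] [np.float64(0.06932171154702862), np.float64(0.14910505802894994), np.float64(0.06991734392694199), np.float64(0.14877754855464434)]
```

View pics/box.png

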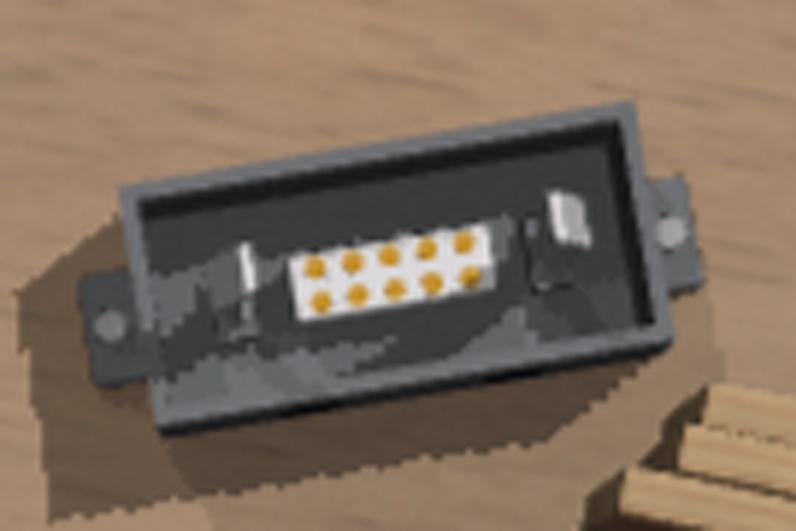

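View pics/cov.png

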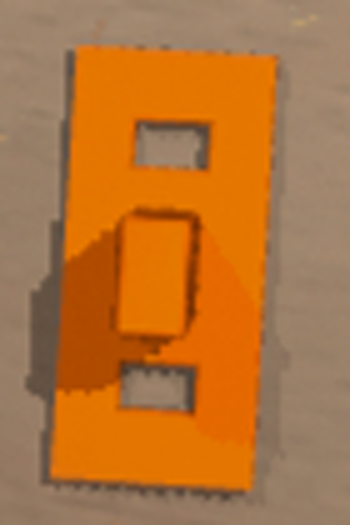

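View pics/sbox.png

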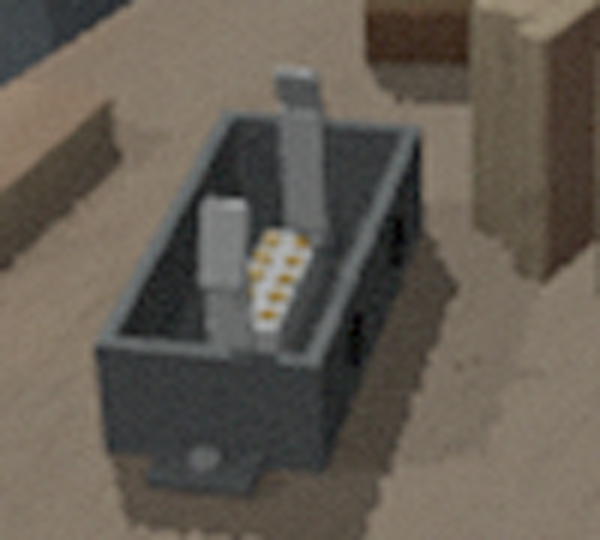

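The orange cover is clean in the top view, with corners at about (220,320), (225,234), (265,236) and (260,322). The box rim corners in the enlarged crop are about (121,187), (633,102), (670,338) and (158,425). In the side crop they are (97,347), (226,113), (421,127) and (322,362).

Run:
```python
from rig import env
from h import *
def rep(n,d,q,z):
    p=ray(d,q,z);c=p.mean(0)
    L=[np.linalg.norm(p[(i+1)%4]-p[i]) for i in range(4)]
    print(n,np.round(c,4),'sides',np.round(L,4),'ang long', [round(float(np.degrees(np.arctan2(*(p[b]-p[a])[[1,0]]))),2) for a,b in((0,1),(1,2),(3,2),(0,3))])
d=env.get_image('top');e=env.get_image('side')
q=(np.array([(121,187),(633,102),(670,338),(158,425)])+.5)/5.9-.5+[250,105]
rep('box top',d,q,.04)
q=(np.array([(97,347),(226,113),(421,127),(322,362)])+.5)/6-.5+[210,140]
rep('box side',e,q,.04)
# ears screws z~0.006?
print('ears',ray(d,(np.array([(110,326),(671,232)])+.5)/5.9-.5+[250,105],.008))
for n,x in(('top',d),('side',e)):
    m,s=orange(x['frame']);ct=max(cv2.findContours(m,0,2)[0],key=cv2.contourArea)
    if n=='top': rep('cov '+n,x,cv2.boxPoints(cv2.minAreaRect(ct)),.006)
    else: print(cv2.approxPolyDP(ct,3,True)[:,0])
q=(np.array([(122,213),(190,218),(184,334),(118,332)])+.5)/5-.5+[210,225]
rep('grip top',d,q,.046)
print(env.observe()['position'])
```

```text
box top [0.6568 0.1076 0.04  ] sides [0.1483 0.0685 0.1477 0.0693] ang long [-81.66, -172.54, -81.36, -172.07]
box side [0.6524 0.106  0.04  ] sides [0.1488 0.0682 0.1466 0.0689] ang long [-81.51, -170.18, -81.28, -168.35]
ears [[0.64472212 0.19075448 0.008     ]
 [0.66952703 0.02424915 0.008     ]]
cov top [0.4398 0.2388 0.006 ] sides [0.1491 0.0699 0.1488 0.0693] ang long [-3.89, -94.17, -4.12, -93.9]
[[352 254]]
grip top [0.4411 0.2381 0.046 ] sides [0.0227 0.0382 0.0219 0.0392] ang long [-94.96, 176.32, -92.44, 177.44]
[0.22159296 0.50328674 0.23110469]
```

```bash
python3 -m inch '[[[1,4,-4.8,0,0,0,4],[1,8,-9.6,0,0,0,8],[1,12,-14.4,0,0,0,12],[1,16,-19.2,-2,0,0,16],[1,20,-24,-6,0,0,19.8],[1,21.9,-26.5,-11,0,0,19.8],[1,21.9,-26.5,-13,0,0,19.8],[1,21.9,-26.5,-13,0,0,19.8]]]' 60
python3 - <<'E'
from rig import env
from h import *
s=env.observe();print(s['time_s'],s['position'],np.degrees(np.arctan2(s['tool_rot'][1][0],s['tool_rot'][0][0])),s['q'])
d=env.get_image('wrist');cv2.imwrite('pics/w1.png',d['frame'][:,:,::-1])
d=env.get_image('top');cv2.imwrite('pics/t1.png',d['frame'][:,:,::-1])
E
```

```text
time_s: 1.3
position: [0.4401, 0.2377, 0.0999]
tool_rot: [[0.07, -0.004, -0.998], [0.998, -0.001, 0.07], [-0.001, -1.0, 0.004]]
ft_force: [-0.3, 0.5, 0.6]
grip_width: 0.0855
1.3 [0.44007996 0.23765823 0.09993265] 85.96256360483302 [ 1.47827484e+01  2.52095993e+01  9.34472240e+01  8.49703888e-04
  6.15766469e+01 -7.11800772e+01]
```

View pics/w1.png

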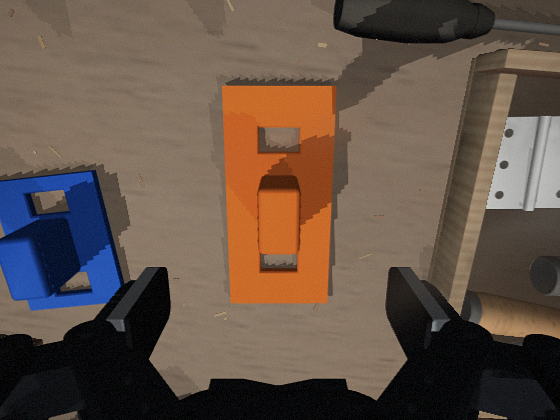

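The wrist view shows the grip block midway between the fingers (block x≈279, fingers ≈150 and ≈405). The blue cover and the tray are both clear, so I'll descend and grip.

```bash
python3 -m inch '[[[1,0,0,-4,0,0,0],[1,0,0.1,-7,0,0,0],[1,0,0.1,-8.7,0,0,0],[1,0,0.1,-8.7,0,0,0],[-1,0,0.1,-8.7,0,0,0],[-1,0,0.1,-8.7,0,0,0],[-1,0,0.1,-8.7,0,0,0],[-1,0,0.1,-8.7,0,0,0],[-1,0,0.1,-8.7,0,0,0],[-1,0,0.1,-8.7,0,0,0],[-1,0,0.1,-8.7,0,0,0]]]' 90
```

```text
time_s: 2.78
position: [0.441, 0.2395, 0.015]
tool_rot: [[0.069, 0.001, -0.998], [0.998, 0.0, 0.069], [0.0, -1.0, -0.001]]
ft_force: [-1.2, 0.4, 6.7]
grip_width: 0.0233
```

```bash
python3 -m inch '[[[-1,0,0,2,0,0,0],[-1,0,0,6,0,0,0],[-1,0,0,11,0,0,0],[-1,0,0,15,0,0,0],[-1,0,0,15,0,0,0],[-1,0,0,15,0,0,0]]]'
python3 - <<'E'
from rig import env
from h import *
for n in('wrist','side','top'):
    d=env.get_image(n);cv2.imwrite(f'pics/{n}2.png',d['frame'][:,:,::-1])
E
```

```text
time_s: 3.52
position: [0.44, 0.2391, 0.1633]
tool_rot: [[0.069, -0.002, -0.998], [0.998, -0.001, 0.069], [-0.001, -1.0, 0.002]]
ft_force: [-0.4, 0.3, -1.7]
grip_width: 0.0225
```

View pics/side2.png

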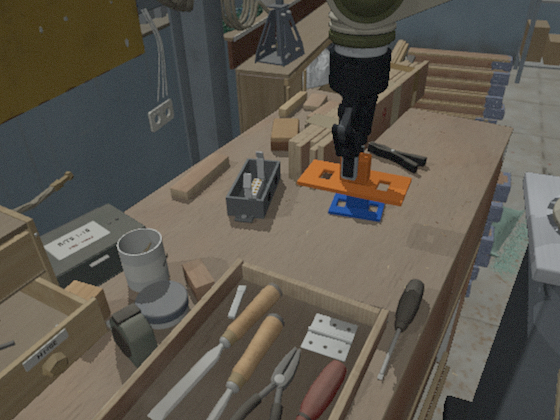

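View pics/wrist2.png

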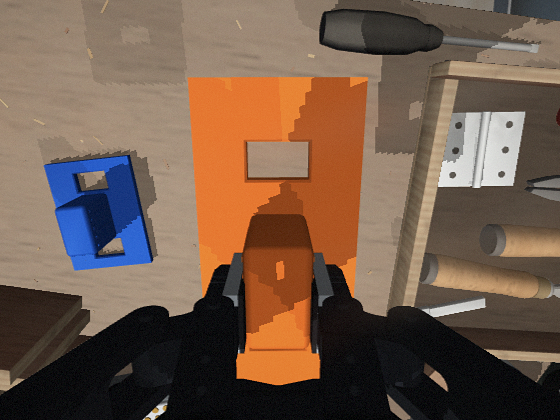

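Lifted. The cover is held level in the gripper and its slots are visible. Next I'll carry it over the box and stay above the hooks.

```bash
python3 -m inch '[[[-1,2.7,-1.6,0,0,0,-9.7],[-1,5.4,-3.3,0,0,0,-19.4],[-1,8.1,-4.9,0,0,0,-29.1],[-1,10.8,-6.6,0,0,0,-38.8],[-1,13.5,-8.2,0,0,0,-48.5],[-1,16.2,-9.9,0,0,0,-58.1],[-1,18.9,-11.5,0,0,0,-67.8],[-1,21.5,-13.2,0,0,0,-77.5],[-1,21.5,-13.2,-2,0,0,-77.5],[-1,21.5,-13.2,-4,0,0,-77.5],[-1,21.5,-13.2,-4,0,0,-77.5],[-1,21.5,-13.2,-4,0,0,-77.5]]]'
python3 - <<'E'
from rig import env
from h import *
for n in('wrist','side','top'):
    d=env.get_image(n);cv2.imwrite(f'pics/{n}3.png',d['frame'][:,:,::-1])
    m,s=orange(d['frame']);print(n,s)
E
```

```text
time_s: 5.18
position: [0.6559, 0.1074, 0.1246]
tool_rot: [[0.989, 0.0, -0.148], [0.148, 0.0, 0.989], [0.0, -1.0, -0.0]]
ft_force: [-0.7, 1.2, -0.3]
grip_width: 0.0225
wrist [310 266   3   5   6]
side [241 131   1   1   1]
top [335 136  33  24 538]
```

View pics/side3.png

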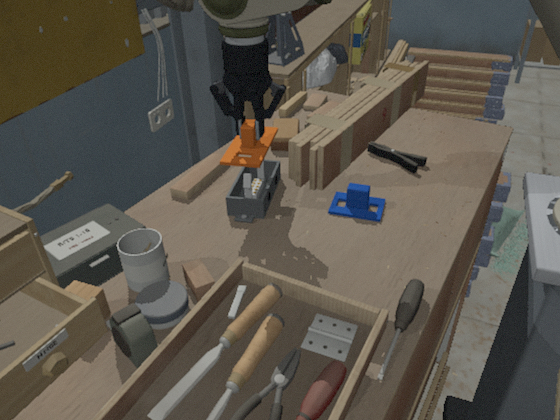

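View pics/top3.png

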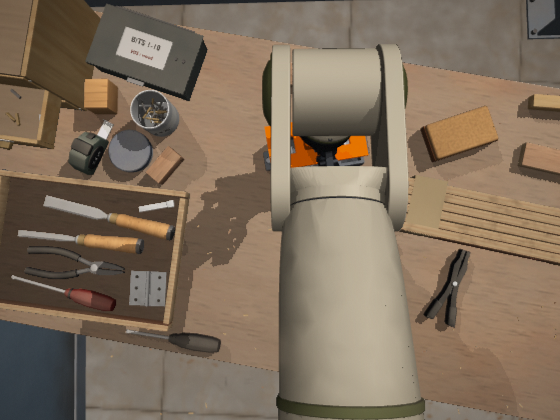

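View pics/wrist3.png

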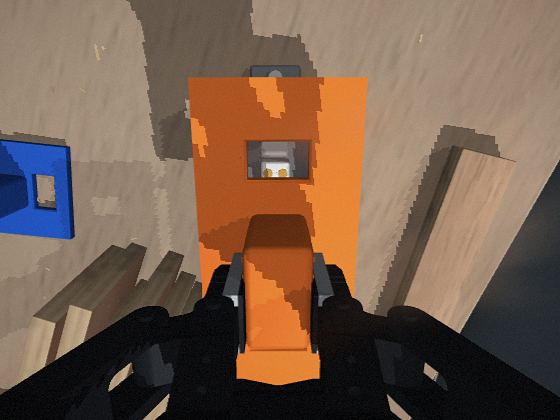

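Run:
```python
from rig import env
from h import *
d=env.get_image('wrist');f=d['frame']
c=f[60:190,180:380,::-1];cv2.imwrite('pics/wz.png',cv2.resize(c,None,fx=4,fy=4,interpolation=cv2.INTER_CUBIC))
d=env.get_image('side');f=d['frame']
c=f[110:230,200:300,::-1];cv2.imwrite('pics/sz.png',cv2.resize(c,None,fx=5,fy=5,interpolation=cv2.INTER_CUBIC))
```

```text
(no output)
```

View pics/wz.png

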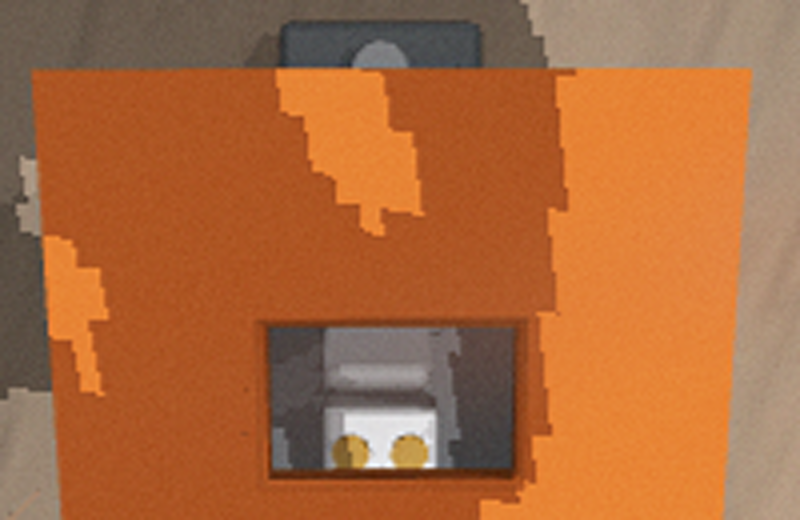

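View pics/sz.png

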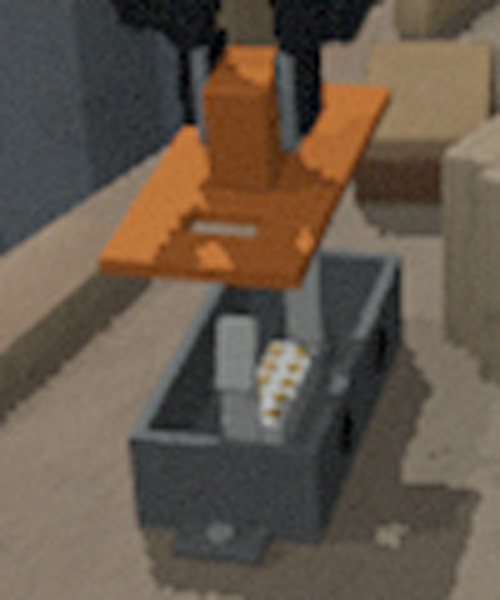

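Run:
```python
from rig import env
from h import *
s=env.observe();T=np.array(s['tool_rot']);P=np.array(s['position']);print(P)
d=env.get_image('wrist')
px=lambda a:(np.array(a,float)+.5)/4-.5+[180,60]
lat=T[:,0];lon=np.cross([0,0,1],lat)
u=P[2]-.015
def r(n,a,z):
    p=ray(d,px(a),z); print(n,np.round(p,4).tolist(),'lat mm',np.round((p-P)@lat*1e3,1),'lon',np.round((p-P)@lon*1e3,1))
r('plate end',[(33,69),(751,69)],u+.006)
r('slot top',[(258,320),(528,320)],u+.006)
r('slot bottom',[(268,470),(515,470)],u)
r('hook tip',[(326,378),(440,378)],.075)
r('ear',[(279,25),(482,25)],.006)
r('screw',[(380,55)],.008)
# side
d=env.get_image('side')
px=lambda a:(np.array(a,float)+.5)/5-.5+[200,110]
r('side cover near edge',[(100,268),(300,284)],u)
r('side cover far r top',[(390,92)],u+.006)
r('side grip top',[(207,88),(277,88),(280,48),(230,45)],u+.046)
r('side hook top near',[(217,318),(256,318)],.075)
r('side rim',[(133,440),(319,449),(400,260)],.04)
```

```text
[0.65580486 0.10742476 0.1249324 ]
plate end [[0.6091, 0.181, 0.1159], [0.6783, 0.1914, 0.1159]] lat mm [-35.2  34.7] lon [79.7 79.7]
slot top [[0.6338, 0.1602, 0.1159], [0.661, 0.1643, 0.1159]] lat mm [-13.9  13.6] lon [55.5 55.5]
slot bottom [[0.6364, 0.1435, 0.1099], [0.6631, 0.1475, 0.1099]] lat mm [-13.8  13.2] lon [38.5 38.5]
hook tip [[0.6406, 0.1488, 0.075], [0.6554, 0.151, 0.075]] lat mm [-8.9  6. ] lon [43.2 43.2]
ear [[0.6235, 0.195, 0.006], [0.6569, 0.2, 0.006]] lat mm [-19.1  14.7] lon [91.4 91.4]
screw [[0.6408, 0.1928, 0.008]] lat mm [-2.3] lon [86.6]
side cover near edge [[0.6798, 0.1865, 0.1099], [0.6099, 0.1752, 0.1099]] lat mm [ 35.5 -35.4] lon [74.6 73.8]
side cover far r top [[0.6298, 0.0345, 0.1159]] lat mm [-36.6] lon [-68.2]
side grip top [[0.6606, 0.1316, 0.1559], [0.6373, 0.124, 0.1559], [0.6495, 0.0923, 0.1559], [0.6678, 0.0954, 0.1559]] lat mm [  8.4 -15.8  -8.5  10.1] lon [ 23.2  19.2 -14.  -13.6]
side hook top near [[0.6541, 0.151, 0.075], [0.6406, 0.1466, 0.075]] lat mm [ 4.7 -9.3] lon [43.4 41. ]
side rim [[0.674, 0.1863, 0.04], [0.608, 0.1704, 0.04], [0.6289, 0.0306, 0.04]] lat mm [ 29.7 -38.  -38.1] lon [ 75.3  69.4 -71.9]
```

The wrist view puts the hook about 1–1.5 mm to the left of the slot centre, and the cover about 2 mm too far towards the +y end. The side view shows the same direction. I'll apply a small correction and lower the cover just past the hook tips.

```bash
python3 -m inch '[[[-1,-0.07,-0.18,0,0,0,0],[-1,-0.07,-0.18,-1.5,0,0,0],[-1,-0.07,-0.18,-3,0,0,0],[-1,-0.07,-0.18,-3.5,0,0,0],[-1,-0.07,-0.18,-4,0,0,0],[-1,-0.07,-0.18,-4.3,0,0,0],[-1,-0.07,-0.18,-4.3,0,0,0]]]'
python3 - <<'E'
from rig import env
from h import *
d=env.get_image('wrist');f=d['frame']
c=f[60:190,180:380,::-1];cv2.imwrite('pics/wz2.png',cv2.resize(c,None,fx=4,fy=4,interpolation=cv2.INTER_CUBIC))
d=env.get_image('side');f=d['frame']
c=f[110:230,200:300,::-1];cv2.imwrite('pics/sz2.png',cv2.resize(c,None,fx=5,fy=5,interpolation=cv2.INTER_CUBIC))
E
```

```text
time_s: 6.4
position: [0.655, 0.1054, 0.0814]
tool_rot: [[0.989, 0.0, -0.148], [0.148, -0.0, 0.989], [0.0, -1.0, -0.0]]
ft_force: [0.2, -0.8, -1.6]
grip_width: 0.023
```

View pics/wz2.png

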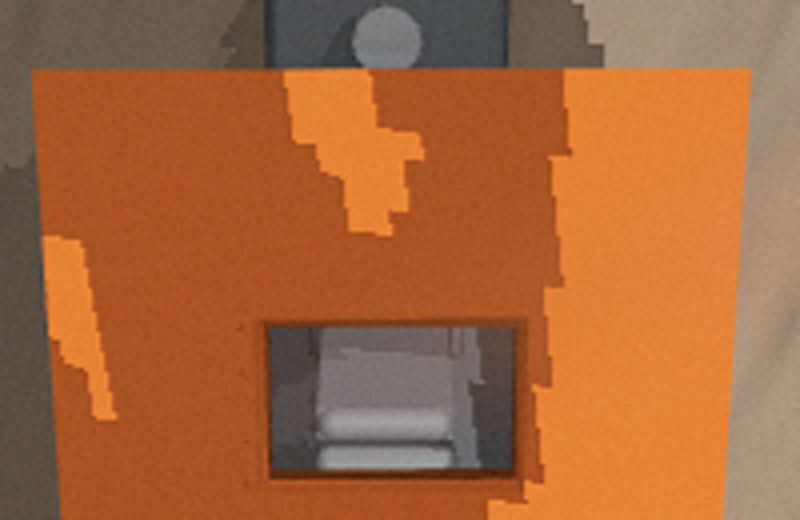

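View pics/sz2.png

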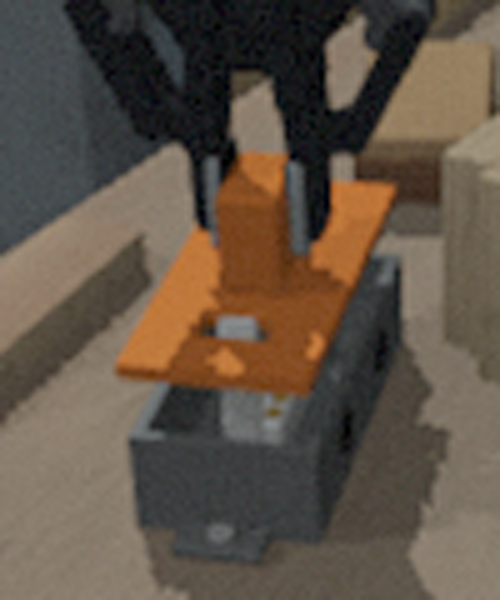

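Both hooks are entering the slots. The near hook is centred within about 1 mm in the wrist crop (x≈384 against slot 391). Now the straight press.

```bash
python3 -m inch '[[[-1,0,0,-0.5,0,0,0],[-1,0,0,-1,0,0,0],[-1,0,0,-1.3,0,0,0],[-1,0,0,-1.5,0,0,0]]]'
python3 -m inch '[[[-1,0,0,-0.3,0,0,0],[-1,0,0,-0.6,0,0,0],[-1,0,0,-0.9,0,0,0],[-1,0,0,-1.1,0,0,0],[-1,0,0,-1.1,0,0,0]]]'
python3 - <<'E'
from rig import env
from h import *
d=env.get_image('wrist');f=d['frame']
c=f[60:190,180:380,::-1];a=cv2.resize(c,(400,260))
d=env.get_image('side');f=d['frame']
c=f[130:230,200:300,::-1];b=cv2.resize(c,(400,400),interpolation=cv2.INTER_CUBIC)
cv2.imwrite('pics/p4.png',np.hstack([np.vstack([a,np.zeros((140,400,3),np.uint8)]),b]))
E
```

```text
time_s: 7.0
position: [0.6556, 0.1052, 0.0679]
tool_rot: [[0.989, 0.003, -0.148], [0.148, -0.001, 0.989], [0.003, -1.0, -0.001]]
ft_force: [-1.7, -3.1, 6.0]
grip_width: 0.0226
time_s: 7.62
position: [0.6546, 0.1055, 0.0551]
tool_rot: [[0.989, -0.001, -0.148], [0.148, -0.0, 0.989], [-0.001, -1.0, 0.0]]
ft_force: [-1.1, -3.7, 0.9]
grip_width: 0.0232
```

View pics/p4.png

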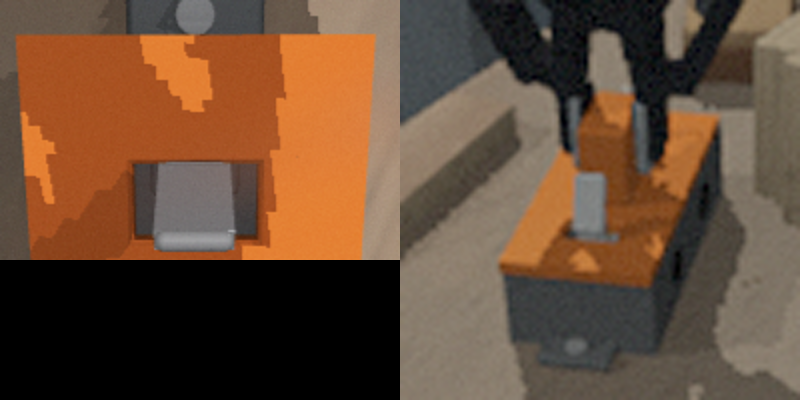

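The cover is now on the rim, the press force has dropped, and the near hook stands up through its slot. I'll push a few millimetres further to confirm it has seated.

```bash
python3 -m inch '[[[-1,0,0,-0.2,0,0,0],[-1,0,0,-0.4,0,0,0],[-1,0,0,-0.4,0,0,0]]]'
```

```text
time_s: 8.1
position: [0.6547, 0.1055, 0.055]
tool_rot: [[0.989, 0.001, -0.149], [0.149, -0.001, 0.989], [0.001, -1.0, -0.001]]
ft_force: [-12.3, -4.6, 26.6]
grip_width: 0.0228
```

A firm stop at 26 N with no further travel, so it is seated. I'll relax the push, open part way and retreat.

```bash
python3 -m inch '[[[-1,0,0,0.35,0,0,0],[0.1,0,0,0.35,0,0,0],[0.1,0,0,0.35,0,0,0],[0.1,0,0,0.35,0,0,0],[0.1,0,0,0.35,0,0,0],[0.1,0,0,3,0,0,0],[0.1,0,0,8,0,0,0],[0.1,0,0,14,0,0,0],[0.1,-5,0,16,0,0,0],[0.1,-10,2,16,0,0,0],[0.1,-15,4,16,0,0,0],[0.1,-20,6,16,0,0,0],[0.1,-25,8,16,0,0,0],[0.1,-25,8,16,0,0,0]]]'
python3 - <<'E'
from rig import env
from h import *
d=env.get_image('top');f=d['frame'];cv2.imwrite('pics/t5full.png',f[:,:,::-1])
a=cv2.resize(f[105:205,250:385,::-1],(540,400),interpolation=cv2.INTER_CUBIC)
d=env.get_image('side');f=d['frame']
b=cv2.resize(f[130:230,220:285,::-1],(260,400),interpolation=cv2.INTER_CUBIC)
cv2.imwrite('pics/p5.png',np.hstack([a,b]))
E
```

```text
time_s: 9.85
position: [0.4022, 0.1866, 0.2118]
tool_rot: [[0.989, -0.0, -0.151], [0.151, 0.0, 0.989], [-0.0, -1.0, 0.0]]
ft_force: [0.5, -0.3, 1.0]
grip_width: 0.0471
```

View pics/p5.png

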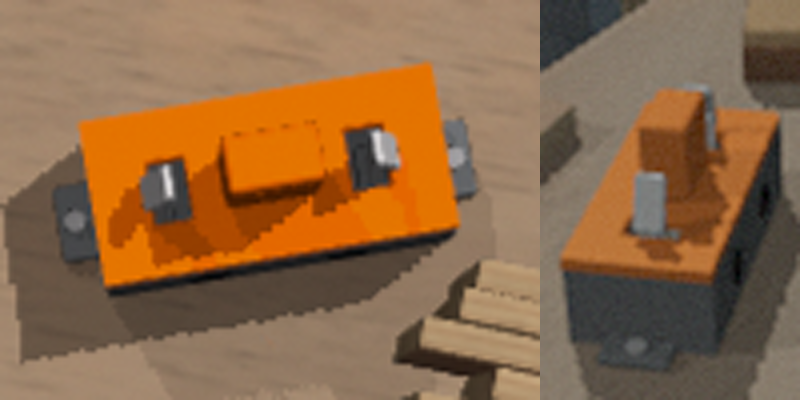

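Both hooks stand up through the slots and reach outward over the plate, and the cover lies flush. One numeric check, then I'll hand in.

Run:
```python
from rig import env
from h import *
d=env.get_image('top')
m,s=orange(d['frame']);ct=max(cv2.findContours(m,0,2)[0],key=cv2.contourArea)
p=ray(d,cv2.boxPoints(cv2.minAreaRect(ct)),.046);print(p.mean(0),[np.round(np.linalg.norm(p[i]-p[i-1]),4) for i in range(4)],np.degrees(np.arctan2(*(p[2]-p[1])[[1,0]])),np.degrees(np.arctan2(*(p[1]-p[0])[[1,0]])))
s=env.observe();print(s['time_s'],np.abs(s['qvel']).max())
print(env.close_job())
```

```text
[0.65690636 0.1076846  0.046     ] [np.float64(0.0699), np.float64(0.1496), np.float64(0.0698), np.float64(0.1489)] -171.8607146871446 -81.47664563991728
10.0 0.8861637757967356
the job is handed in; nothing more can be done
None
```

The orange cover is on the cable box and snapped home, and the job was handed in at about 10 s of the 35 s allowed; no verdict was reported.

I gripped the cover by its block, carried it over the box, lowered it onto the hooks and pressed straight down. I then released it and pulled the arm well clear.

- **Seating:** the measured force was 6 N partway down and fell to 0.9 N on the rim. A further push met a hard stop at 27 N with no more travel.
- **Position:** in the top view, the cover's centre is within 0.2 mm of the box's earlier measured centre. Its angle agrees within about 0.2°.
- **Hooks:** both stand up through their slots with their barbs over the plate. I judged this by eye, as I had no direct reading of their bend or of the cover's height.
- **Disagreement between cameras:** before placing, the views differed by 2–4 mm on where the box was. I used a compromise of about 2 mm, mostly along the box.

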